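Lay out the egg-wash place

ROBOT

A 6-joint arm with a two-finger parallel gripper is mounted at the origin on the work surface; the furniture and walls round the work are solid. World frame = base frame: x ahead of the robot, y to its left, z up, the work surface at z = 0. Lengths are in m, angles in degrees, forces in N, time in s.
With the tool pointing down it reaches from about 0.25 to 0.8 m from the base axis. Payload 8.5 kg.
Tool frame: the origin (TCP) lies at the very end of the fingers, on their centre line; the grasp point (between the pads) lies 19 mm behind it (r.grasp_offset is the distance from the TCP to the grasp point, in m); z points along the fingers, y is the line along which they close (so a half turn about z gives the same grasp; the last joint's range is limited). The gripper opens to 85 mm and grips with 20 to 120 N. Pads are 22 mm wide; open, the fingers measure 114 mm over their backs; the gripper's body (76 mm by 85 mm) begins 54 mm behind the grasp point. The pads swing forward as they close: fully open they stand 13 mm farther back than shut.
Start: joints at [-67.036, 13.648, -0.773, 75.585, 0, 90], TCP at [0.205, -0.483, 0.231] pointing down, gripper open.
Joint ranges: [-152.45, 152.45], [-59.26, 108.67], [-65.41, 83.53], [-104.44, 129.93], [-82.83, 76.93], [-180, 180]. Speed limits (degrees/s): [127.2, 127.2, 159.86, 180, 180, 180].

INTERFACE

Orientations are given as a 3x3 rotation matrix whose columns are the frame's x, y, z axes.
In Python, from plant import r gives the robot as it stands. The module is installed in compiled form; this text tells all that it offers.
- The arm moves only by the tool jog_arm, never from a script. Its arguments are lists of equal length, an entry for each row: "xyz": the shift along the tool's x, y, z in m, a list of three; "angular": the turn, a rotation vector about the tool's x, y, z in degrees, a list of three; "fingers": the opening, from -1 (shut) to 1 (fully open). A call has 1 to 12 rows; each row shifts and turns the commanded pose from where the row before left it, along the tool's axes as they then stand; what a row does not reach is not made up. A row lasts 1/10 s, in which the tool goes at most 50 mm and 8.59 degrees, less where a joint would pass 70% of its speed; a pose out of reach is approached as far as the arm can. A call with a gripper value outside its range is refused whole. The fingers move at their own pace and stop on an object; "force" is the grip in N (left out, the last holds). Time passes only in rows, so rows that do not move let the fingers close. It gives the time, the measured TCP pose, the force, the opening and the grip force at its end, in the units of the state.
- r.get_state(): the state, without advancing time (a new reading comes with each control period).
- r.read_camera(name): name is "side" or "top" or "wrist"; returns (picture, depth): 420x560x3 uint8, blue, green, red; 420x560 float32, m along the optical axis (not along the pixel's ray), 0 where there is no reading.
- r.camera_info(name): a dict with "K" (3x3 intrinsics, pixels), "cam_to_world" (4x4, takes a point from camera to world coordinates). Camera axes: x right, y down, z forward; pixel columns grow to the right and rows downward; lengths in m; the calibration is good to about 2 mm. A picture is of the moment at which its call begins: read the wrist's pose just before it. camera_info takes no time and is no camera call; for the wrist camera it gives the pose at the moment of the call.
- r.job_done(): hands the job in; it is judged then, once.
Trained networks look in the newest picture that a camera, given by its name, has taken for a name from the list of things; names that differ only in an ending like _2 or _b are one class to them, and where a whole thing is asked for, a point or a joint stands for the part that bears it (a point fixed in the world has none). Each returns a list of dicts, best first, with "score" (0 to 1); they miss things now and then, are a little off and sometimes report something else, mostly with a low value. They report only what shows in the picture. A call takes as long as a camera call. They do not tell look-alikes from the thing itself.
- r.boxes_of(camera, query): "bbox" ([left, top, right, bottom] in pixels, round what is visible of it).
- r.masks_of(camera, query): "pixels" (420x560 bool, what is visible of it) and "bbox" ([left, top, right, bottom] in pixels, round what is visible of it).
- r.place_of(camera, query): "at" ([column, row] in pixels: a listed point, or the origin of a listed thing).
The state is a dict: "time": time; "qpos": joint angles; "dq": joint speeds; "joint_efforts": joint torques, N m; "tcp_pos": TCP position; "tcp_rot": TCP orientation; "force": force on the tool from outside, world axes, zero at the start; "ft_torque": the same for the moment, N m; "grip_width": finger opening in m; "gripper_force": force on a finger pad.
Only numpy, scipy, OpenCV 4.12 (cv2) and the standard library are available. Lean on these libraries where they do the work, as an engineer would, in place of code of your own. Each camera call takes 0.05 s, during which the arm holds its last target. There are 200 camera calls.

TASK

Set up for the egg wash. Stand the large ramekin in the middle of the scale's weighing plate and seat the egg separator in its mouth, with the handle pointing to the back of the scale, away from the display. Stand the small ramekin on the table just beyond the wide-notch end of the brush rest, and lay the brush in the rest's two notches, the middle of its tin ferrule in the wide one and its bristles over that ramekin, so that it drips into it; leave the fluted cutter between scale and rest where it is.

Things in the scene. Friction and masses are not known exactly. Their poses are not given: they have to be found in the camera images.
- scale: white digital kitchen scale, 160 x 130 mm, fixed; its round steel weighing plate is 110 mm across, top 24 mm above the table. Origin: at table height under the plate's centre. x points to the back, away from the display (front edge with the display at x = -95 mm, back edge at +65 mm), z up.
- brush_rest: beech brush rest, fixed: base 120 x 56 x 10 mm; two uprights 12 thick, 60 wide, 61 tall, notch floors at 48 mm. Origin: on the table under the wide-notch (46 mm) upright; x leads away from the narrow-notch (32 mm) upright, which is at x = -90; base ends at x = 15. In place, the brush's origin is at x = -34 (its x along this x, ferrule in the wide notch), the small ramekin's centre at x = 50.
- large_ramekin: large fluted white ramekin, 66 mm across the rim (inside 58 mm), 44 mm tall, 0.12 kg. Origin: centre of its underside, z up.
- small_ramekin: small fluted white ramekin, 52 mm across the rim (inside 44 mm), 36 mm tall, 0.07 kg. Origin: centre of its underside, z up.
- egg_separator: steel egg separator: cup 48 mm across, 20 deep, in a flat ring 80 across whose underside is 18 mm above the cup's; black handle 16 wide, 11 thick. Origin: at the handle's grip point, level with the cup's underside (handle's middle 20 mm higher). x runs along the handle to its end at 55 mm; the cup's centre is at x = -62 mm. Seated, the cup hangs in the large ramekin, the ring on its rim.
- brush: flat beech pastry brush with tin ferrule, 182 x 39 x 12 mm. Origin: middle of its length, on its underside. x points to the bristles (45 to 91 mm; ferrule, 36 mm wide, 23 to 45 mm). The handle, 17 to 24 mm wide and 10 thick, runs from -91 to -13 mm; grip it across its width near x = -18 mm.
- fluted_cutter: fluted tin pastry cutter with a strap handle, 54 mm across, 39 mm tall, standing between the scale and the brush rest; to be left alone. Origin: centre of its underside.
Mind the look-alikes: they are no part of the job. What is shaped like the large_ramekin but purple is not meant.

How it is judged (in metres and radians):
At the end, for the whole second after the job is handed in: Large ramekin upright on the plate, within 12 mm of its centre; separator seated level on its rim within 9 mm, handle within 45 degrees of straight back; brush level in both notches (15 mm); small ramekin upright on the table under the bristles (16 mm across, 22 mm along); all released, at rest (horizontal distance between large_ramekin and scale below 0.012 m and height (world z) of large_ramekin between 0.019 and 0.029 m and angle between each of large_ramekin, small_ramekin's own z axis and vertical below 0.08 rad and x of large_ramekin in the frame of egg_separator between -0.071 and -0.053 m and y of large_ramekin in the frame of egg_separator between -0.009 and 0.009 m and height (world z) of egg_separator between 0.045 and 0.055 m and angle between each of egg_separator, brush's own z axis and vertical below 0.1 rad and x of egg_separator in the frame of scale above 0.043 m and height (world z) of small_ramekin between -0.005 and 0.005 m and x of small_ramekin in the frame of brush between 0.06 and 0.104 m and y of small_ramekin in the frame of brush between -0.016 and 0.016 m and x of brush in the frame of brush_rest between -0.049 and -0.019 m and y of brush in the frame of brush_rest between -0.014 and 0.014 m and height (world z) of brush between 0.043 and 0.053 m and linear speed of each of large_ramekin, small_ramekin, egg_separator, brush below 0.02 m/s); the robot touches nothing.
It fails at once if the fluted cutter is pushed more than 30 mm from its place (distance of fluted_cutter from where it was at the start of the episode above 0.03 m).
It also fails if it takes over 128 s, if anything falls off the work surface, if the arm or the gripper's body presses on something with over 40 N, if the wrist force passes 120 N, or if a joint passes its speed limit or range.

## Working session

There is one attempt and no reset: what is moved stays moved. The work goes in short steps, Python scripts to look and compute and a tool call to move; the robot and the scene stay as the last step left them, time stands still between calls to the robot, and variables do not carry over. Pictures are saved under pics/ and viewed, at most 14 in all, crops included, and the job is handed in when it is done.

Besides the shell and the picture viewer there is one more tool, called after "Emit:" as name(argument=value, ...) on one line, values as JSON. jog_arm: Moves the arm, as the interface text tells. Its arguments: {"type":"object","properties":{"xyz":{"type":"array"},"angular":{"type":"array"},"fingers":{"type":"array"},"force":{"type":"number"}},"required":["xyz","angular","fingers"]}

```bash
mkdir -p pics
cat > h.py <<'E'
import numpy as np, cv2
from plant import r
def snap(c,fn=None):
    info=r.camera_info(c); im,d=r.read_camera(c)
    if fn: cv2.imwrite('pics/'+fn,im)
    return info,im,d
def cloud(info,d):
    K=np.array(info['K']);T=np.array(info['cam_to_world'])
    v,u=np.indices(d.shape)
    P=np.stack([(u-K[0,2])/K[0,0]*d,(v-K[1,2])/K[1,1]*d,d],-1)
    W=P@T[:3,:3].T+T[:3,3]; W[d<=0]=np.nan
    return W
E
python3 - <<'E'
from h import *
for c in ['top','side']:
    i,im,d=snap(c,c+'0.png')
    np.savez('/tmp/%s0.npz'%c,im=im,d=d,K=i['K'],T=i['cam_to_world'])
    print(c,np.round(i['K'],1).tolist(),np.round(i['cam_to_world'],3).tolist())
    W=cloud(i,d)
    for n in ['scale','brush_rest','large_ramekin','small_ramekin','egg_separator','brush','fluted_cutter']:
        for m in r.masks_of(c,n):
            p=W[m['pixels']]; p=p[~np.isnan(p[:,0])]
            print(n,round(m['score'],2),np.round(m['bbox']).tolist(),len(p),np.round(np.median(p,0),3) if len(p) else '', np.round(np.percentile(p[:,2],98),3) if len(p) else '', im[m['pixels']].mean(0).round())
print(r.get_state()['time'])
E
```

```text
top [[379.9, 0.0, 277.6], [0.0, 379.9, 209.0], [0.0, 0.0, 1.0]] [[0.018, -0.991, 0.136, 0.291], [-0.999, -0.014, 0.03, -0.011], [-0.028, -0.137, -0.99, 1.01], [0.0, 0.0, 0.0, 1.0]]
scale 0.77 [213.0, 171.0, 268.0, 233.0] 2873 [0.447 0.12  0.021] 0.027 [202. 198. 196.]
brush_rest 0.69 [319.0, 189.0, 346.0, 232.0] 923 [ 0.423 -0.119  0.012] 0.062 [137. 176. 197.]
large_ramekin 0.7 [281.0, 230.0, 307.0, 253.0] 514 [ 0.345 -0.025  0.007] 0.046 [178.  87. 138.]
large_ramekin 0.66 [379.0, 186.0, 410.0, 212.0] 572 [ 0.466 -0.283  0.011] 0.046 [198. 199. 196.]
small_ramekin 0.71 [166.0, 190.0, 190.0, 210.0] 331 [0.452 0.285 0.015] 0.038 [206. 208. 205.]
egg_separator 0.78 [427.0, 176.0, 457.0, 234.0] 948 [ 0.414 -0.407  0.021] 0.028 [167. 159. 157.]
brush 0.76 [130.0, 161.0, 147.0, 226.0] 608 [0.495 0.404 0.01 ] 0.015 [150. 170. 185.]
fluted_cutter 0.43 [276.0, 189.0, 295.0, 205.0] 102 [ 0.455 -0.001  0.035] 0.042 [168. 159. 157.]
side [[506.9, 0.0, 281.6], [0.0, 506.9, 201.7], [0.0, 0.0, 1.0]] [[0.972, -0.066, 0.224, 0.102], [-0.232, -0.362, 0.903, -1.28], [0.021, -0.93, -0.367, 0.571], [0.
[... 162 characters left out ...]
 -0.13   0.013] 0.062 [139. 170. 193.]
brush_rest 0.3 [283.0, 202.0, 302.0, 218.0] 249 [ 0.451 -0.009  0.016] 0.041 [154. 154. 155.]
large_ramekin 0.8 [243.0, 203.0, 268.0, 228.0] 456 [ 0.344 -0.045  0.03 ] 0.046 [136.  63. 105.]
small_ramekin 0.57 [262.0, 175.0, 279.0, 186.0] 173 [0.45  0.266 0.027] 0.038 [180. 187. 186.]
egg_separator 0.97 [302.0, 278.0, 375.0, 298.0] 828 [ 0.416 -0.406  0.023] 0.028 [167. 160. 162.]
brush 0.71 [259.0, 168.0, 292.0, 174.0] 107 [0.507 0.398 0.012] 0.016 [155. 170. 185.]
brush 0.42 [285.0, 203.0, 305.0, 221.0] 254 [ 0.453 -0.012  0.016] 0.041 [153. 151. 152.]
fluted_cutter 0.8 [286.0, 202.0, 302.0, 220.0] 208 [ 0.451 -0.013  0.017] 0.041 [150. 152. 153.]
0.8
```

Run:
```python
from h import *
im=np.load('/tmp/top0.npz')['im']
a=cv2.resize(im[150:260,120:300],None,fx=4.4,fy=4.4,interpolation=cv2.INTER_CUBIC)[:, :792]
b=cv2.resize(im[150:240,300:480],None,fx=4.4,fy=4.4,interpolation=cv2.INTER_CUBIC)[:, :792]
a=cv2.resize(im[150:258,120:480],(800,240),interpolation=cv2.INTER_CUBIC)
s=np.load('/tmp/side0.npz')['im']
b=cv2.resize(s[150:310,200:440],(540,360),interpolation=cv2.INTER_CUBIC)
o=np.zeros((600,800,3),np.uint8);o[:240]=a;o[240:,:540]=b
cv2.imwrite('pics/v1.png',o)
```

```text
(no output)
```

View pics/v1.png

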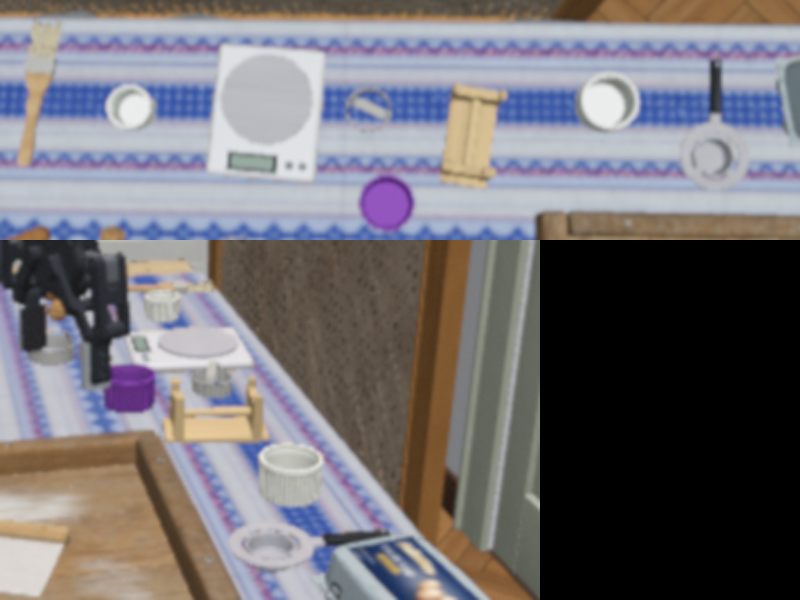

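Run:
```python
from h import *
f=np.load('/tmp/top0.npz'); W=cloud(dict(K=f['K'],cam_to_world=f['T']),f['d'])
def reg(u0,v0,u1,v1,z0,z1):
    p=W[v0:v1,u0:u1].reshape(-1,3); return p[(p[:,2]>z0)&(p[:,2]<z1)]
p=W[228:232,345:420].reshape(-1,3); print('table z',np.nanmedian(p[:,2]))
print('rest z*1000 map');print((W[186:236:1,314:352,2]*1000).round().astype(int)[::2,::1])
for n,b,z in [('large',(372,180,416,218),(.036,.055)),('purple',(275,225,312,258),(.036,.055)),('small',(160,184,196,214),(.030,.045)),('cutter',(270,182,300,210),(.028,.055)),('plate',(205,165,275,240),(.022,.03))]:
    q=reg(*b,*z); c,rad=cv2.minEnclosingCircle((q[:,:2]*1000).astype(np.float32)); print(n,len(q),np.round(c,1),round(rad,1),q.mean(0).round(3))
for n,b,z in [('sep handle',(420,150,470,250),(.012,.04)),('brush',(122,150,155,235),(.008,.03))]:
    q=reg(*b,*z); print(n,len(q),cv2.minAreaRect((q[:,:2]*1000).astype(np.float32)),np.percentile(q[:,2],[5,50,95]))
m=r.masks_of('top','scale')[0]['pixels']; print('scale',cv2.minAreaRect((W[m][:,:2]*1000).astype(np.float32)))
```

```text
table z 0.0030446332430456025
rest z*1000 map
[[                   3                    3                    4
                     2                    3                    4
                     2                    5                    4
                     5                    6                    3
                     0                    3                    2
                     2                    5                    3
                     5                    2                    1
                     2                    1                    2
                     3                    1                    4
                     1                    2                    4
                     3                    0                    2
                     5                    2                    1
                     3                    2]
 [                   3                    1                    4
                     3                    4                    4
                     1                   -1                   -1
                     7            
[... 19596 characters left out ...]
] 33.2 [ 0.466 -0.28   0.043]
purple 155 [342.4 -23.2] 32.7 [ 0.343 -0.023  0.043]
small 111 [451.1 282. ] 25.7 [0.451 0.282 0.035]
cutter 67 [454.5  -1.1] 21.7 [ 0.453 -0.002  0.037]
plate 1196 [447.7 110.8] 82.7 [0.462 0.121 0.024]
sep handle 685 ((445.8728332519531, -421.93438720703125), (85.19554138183594, 169.29751586914062), 69.29437255859375) [0.01746228 0.02252392 0.02742013]
brush 466 ((474.76373291015625, 395.3363037109375), (177.1065673828125, 72.32176208496094), 8.313606262207031) [0.0083631  0.01086317 0.01457144]
scale ((447.7781982421875, 123.86476135253906), (124.12889099121094, 160.1903076171875), 82.43309783935547)<stdin>:6: RuntimeWarning: invalid value encountered in cast
```

```bash
cat >> h.py <<'E'
def axes(q,sgn=1):
    "PCA yaw (deg) of xy pts, pointing +x"
    m=q[:,:2].mean(0); u,s,v=np.linalg.svd(q[:,:2]-m); a=v[0]*np.sign(v[0,0]); return m,np.degrees(np.arctan2(a[1],a[0]))
E
python3 - <<'E'
from h import *
s=r.get_state(); print(s['time'],np.round(s['tcp_rot'],3).tolist(),np.round(s['tcp_pos'],4),s['grip_width'],r.grasp_offset)
print(np.round(r.camera_info('wrist')['cam_to_world'],3).tolist())
for c in ['top','side']:
    f=np.load(f'/tmp/{c}0.npz'); W=cloud(dict(K=f['K'],cam_to_world=f['T']),f['d']); im=f['im'].astype(int)
    F=W.reshape(-1,3); C=im.reshape(-1,3); F0=np.nan_to_num(F,nan=9)
    def box(x0,x1,y0,y1,z0,z1): return (F0[:,0]>x0)&(F0[:,0]<x1)&(F0[:,1]>y0)&(F0[:,1]<y1)&(F0[:,2]>z0)&(F0[:,2]<z1)
    print(c)
    m=box(.3,.55,-.35,-.2,.036,.055); cc=cv2.minEnclosingCircle((F[m][:,:2]*1000).astype(np.float32));print(' large',m.sum(),cc,F[m][:,2].max())
    m=box(.4,.55,.23,.34,.030,.045); cc=cv2.minEnclosingCircle((F[m][:,:2]*1000).astype(np.float32));print(' small',m.sum(),cc)
    m=box(.3,.56,-.5,-.35,.010,.035)&(C.max(1)<80); print(' sep black handle',m.sum(),axes(F[m]) if m.sum()>5 else '',F[m].min(0),F[m].max(0))
    m=box(.3,.56,-.5,-.35,.010,.035)&(C.max(1)>110); print(' sep steel',m.sum(),cv2.minEnclosingCircle((F[m][:,:2]*1000).astype(np.float32)))
    m=box(.35,.51,-.17,-.08,.025,.04); q=F[m]; print(' rail',m.sum(),axes(q))
    m=box(.35,.40,-.17,-.08,.042,.07); print(' near upr',m.sum(),cv2.minAreaRect((F[m][:,:2]*1000).astype(np.float32)))
    m=box(.43,.51,-.17,-.08,.042,.07); print(' far upr',m.sum(),cv2.minAreaRect((F[m][:,:2]*1000).astype(np.float32)))
    m=box(.3,.62,.35,.45,.0075,.03); 
    if m.sum()>50: print(' brush',m.sum(),axes(F[m]),cv2.minAreaRect((F[m][:,:2]*1000).astype(np.float32)))
    # plate: grey circle
    m=box(.38,.56,.03,.2,.018,.032)&(C.max(1)<200); print(' plate',m.sum(),cv2.minEnclosingCircle((F[m&(F0[:,0]>.41)][:,:2]*1000).astype(np.float32)))
    m=box(.3,.6,.03,.2,.012,.032); print(' scale',m.sum(),cv2.minAreaRect((F[m][:,:2]*1000).astype(np.float32)))
    m=box(.3,.9,-.3,.3,-.01,.012); print(' table xmax',np.percentile(F[m][:,0],99.8)); m=box(.3,.9,-.3,.3,.09,.6); print(' high stuff xmin',m.sum(),F[m].min(0) if m.sum() else '')
E
```

```text
0.85 [[0.921, 0.39, -0.0], [0.39, -0.921, 0.0], [0.0, -0.0, -1.0]] [ 0.2048 -0.4834  0.2313] 0.08543530304655933 0.0187
[[0.391, -0.88, -0.271, 0.274], [-0.92, -0.374, -0.114, -0.455], [-0.001, 0.294, -0.956, 0.373], [0.0, 0.0, 0.0, 1.0]]
top
 large 338 ((397.04351806640625, -247.3492889404297), 106.46208953857422) 0.054934686780809816
 small 111 ((451.06353759765625, 282.0256042480469), 25.739364624023438)
 sep black handle 80 (array([ 0.48439383, -0.40636728]), np.float64(-1.442450278156269)) [ 0.45881463 -0.41209659  0.02093019] [ 0.51598484 -0.40137146  0.03108768]
 sep steel 866 ((405.2336120605469, -424.31494140625), 126.65607452392578)
 rail 154 (array([ 0.42672204, -0.12029703]), np.float64(-10.321138077602887))
 near upr 110 ((381.0248107910156, -114.644775390625), (59.24575424194336, 11.713594436645508), 82.05361938476562)
 far upr 105 ((469.2981262207031, -127.5487060546875), (59.515525817871094, 11.00975227355957), 82.09918212890625)
 brush 635 (array([0.48997369, 0.40212056]), np.float64(-0.4674302101427905)) ((458.58416748046875, 400.9647216796875), (97.6834487915039, 3
[... 782 characters left out ...]
23879523822568))
 near upr 76 ((382.3021240234375, -119.6169662475586), (59.925193786621094, 10.698406219482422), 80.74978637695312)
 far upr 81 ((471.1835632324219, -129.26437377929688), (64.37019348144531, 10.761701583862305), 81.48495483398438)
 brush 171 (array([0.52674919, 0.39838963]), np.float64(1.6003394325388176)) ((461.3057861328125, 398.5514221191406), (319.02069091796875, 91.19338989257812), 1.6213701963424683)
 plate 206 ((475.5710144042969, 103.67147827148438), 74.5340347290039)
 scale 877 ((413.8042297363281, 112.97581481933594), (149.905029296875, 237.9499053955078), 83.00069427490234)
 table xmax 0.6319149588081799
 high stuff xmin 18162 [ 0.60448503 -0.29998776  0.09001498]
```

Emit:
jog_arm(xyz=[[0,0,-0.02],[0,0,-0.02],[0,0,-0.01],[0.045,-0.02,0],[0.045,-0.02,0],[0.045,-0.03,0],[0.045,-0.03,0],[0.045,-0.03,0],[0,0,0]], angular=[[0,0,7.65],[0,0,7.65],[0,0,7.65],[0,0,0],[0,0,0],[0,0,0],[0,0,0],[0,0,0],[0,0,0]], fingers=[1,1,1,1,1,1,1,1,1])

```text
time: 1.75
tcp_pos: [0.4238, -0.3568, 0.2809]
tcp_rot: [[1.0, 0.006, 0.001], [0.006, -1.0, 0.001], [0.001, -0.001, -1.0]]
force: [-0.1, -0.4, -0.5]
grip_width: 0.0855
gripper_force: 0.0
```

```bash
cat >> h.py <<'E'
def circ(q):
    "least-squares circle of xy points"
    x,y=q[:,0],q[:,1]; A=np.c_[2*x,2*y,np.ones(len(q))]; s=np.linalg.lstsq(A,x*x+y*y,rcond=None)[0]
    return s[:2].round(4),round(float(np.sqrt(s[2]+s[0]**2+s[1]**2)),4)
def st():
    s=r.get_state(); R=np.array(s['tcp_rot']); print('t',round(s['time'],2),'tcp',np.round(s['tcp_pos'],4),'yaw',round(np.degrees(np.arctan2(R[1,0],R[0,0])),2),'zax',R[:,2].round(3),'w',round(s['grip_width'],4),'gf',round(float(np.max(s['gripper_force'])),1),'F',np.round(s['force'],1)); return s
E
python3 - <<'E'
from h import *
st(); i,im,d=snap('wrist','w1.png'); W=cloud(i,d); np.savez('/tmp/w1.npz',W=W,im=im)
for n in ['large_ramekin','egg_separator']:
    for m in r.masks_of('wrist',n):
        p=W[m['pixels']]; p=p[~np.isnan(p[:,0])]; print(n,round(m['score'],2),np.round(m['bbox']),len(p),np.nanpercentile(p,[1,50,99],axis=0).round(4).tolist())
        if n[0]=='l': q=p[p[:,2]>.039]; print(circ(q),np.median(q[:,2]),cv2.minEnclosingCircle((q[:,:2]*1000).astype(np.float32)))
        else:
            c=im[m['pixels']][:len(p)]; M=m['pixels']; k=M&(im.max(2)<90); h=W[k];h=h[~np.isnan(h[:,0])]; print('handle',len(h),axes(h),np.percentile(h,[1,99],axis=0).round(4).tolist(),np.median(h[:,2]))
            k=M&(im.max(2)>110)&(W[:,:,2]>.013); h=W[k]; print('ring',cv2.minEnclosingCircle((h[:,:2]*1000).astype(np.float32)),np.median(h[:,2]))
E
```

```text
t 1.75 tcp [ 0.4238 -0.3568  0.2809] yaw 0.34 zax [ 0.001  0.001 -1.   ] w 0.0855 gf 0.0 F [-0.1 -0.4 -0.5]
large_ramekin 0.97 [177. 109. 243. 172.] 3043 [[0.436, -0.3102, 0.0026], [0.4653, -0.2739, 0.0061], [0.4974, -0.2488, 0.0446]]
(array([ 0.4664, -0.2792]), 0.0306) 0.04320997757887757 ((466.1774597167969, -278.70361328125), 32.97743225097656)
large_ramekin 0.66 [  2. 211.  49. 266.] 2244 [[0.3149, -0.0559, 0.0033], [0.3437, -0.0374, 0.0206], [0.3764, 0.0033, 0.0448]]
(array([ 0.3453, -0.0269]), 0.0293) 0.043029184894682326 ((349.50482177734375, -51.28569030761719), 50.026058197021484)
egg_separator 0.86 [287.  85. 355. 221.] 4190 [[0.3694, -0.4402, 0.0011], [0.4154, -0.4063, 0.0211], [0.5191, -0.3671, 0.0263]]
handle 761 (array([ 0.48852553, -0.40732563]), np.float64(-3.042218565302069)) [[0.457, -0.4156, 0.0205], [0.5206, -0.3994, 0.027]] 0.024707430180382628
ring ((444.76654052734375, -407.16546630859375), 77.87158203125) 0.02122151544891515
```

View pics/w1.png

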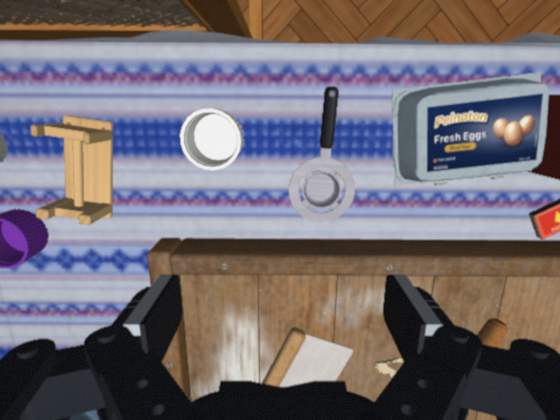

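Emit:
jog_arm(xyz=[[0.021,-0.039,0],[0.021,-0.039,0],[0,0,0.04],[0,0,0.045],[0,0,0.045],[0,0,0.045],[0,0,0.03],[0,0,0]], angular=[[0,0,0],[0,0,0],[0,0,0],[0,0,0],[0,0,0],[0,0,0],[0,0,0],[0,0,0]], fingers=[1,1,1,1,1,1,1,1])

```text
time: 2.7
tcp_pos: [0.458, -0.2818, 0.0728]
tcp_rot: [[1.0, -0.002, -0.006], [-0.002, -1.0, 0.004], [-0.006, -0.004, -1.0]]
force: [-0.5, -0.0, 1.1]
grip_width: 0.0857
gripper_force: 0.0
```

Run:
```python
from h import *
st(); i,im,d=snap('wrist','w2.png'); W=cloud(i,d)
F=W.reshape(-1,3); F=F[~np.isnan(F[:,0])]
k=(abs(F[:,0]-.466)<.045)&(abs(F[:,1]+.279)<.037)&(F[:,2]>.038)&(F[:,2]<.05); q=F[k]; print(len(q),circ(q),cv2.minEnclosingCircle((q[:,:2]*1000).astype(np.float32)))
```

```text
t 2.7 tcp [ 0.458  -0.2818  0.0728] yaw -0.12 zax [-0.006  0.004 -1.   ] w 0.0857 gf 0.0 F [-0.5 -0.   1.1]
3221 (array([ 0.4672, -0.2788]), 0.0305) ((466.4823303222656, -278.54119873046875), 33.11931228637695)
```

View pics/w2.png

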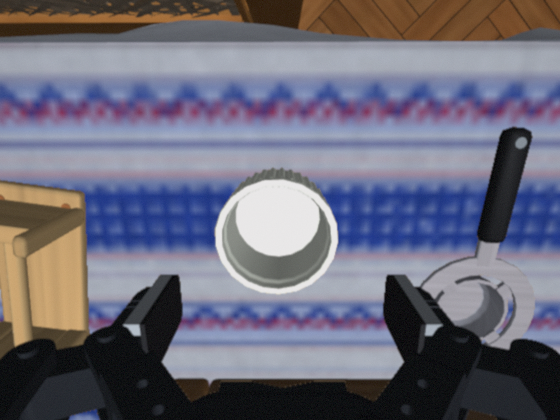

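Emit:
jog_arm(xyz=[[0.009,-0.003,0.01],[0,0,0.03],[0,0,0.026],[0,0,0],[0,0,0],[0,0,0],[0,0,0],[0,0,0],[0,0,0],[0,0,0]], angular=[[0,0,0],[0,0,0],[0,0,0],[0,0,0],[0,0,0],[0,0,0],[0,0,0],[0,0,0],[0,0,0],[0,0,0]], fingers=[1,1,1,1,0,0,0,0,0,0], force=30)

```text
time: 3.75
tcp_pos: [0.4719, -0.2798, 0.0126]
tcp_rot: [[1.0, 0.0, 0.003], [0.0, -1.0, -0.002], [0.003, 0.002, -1.0]]
force: [-1.1, 0.8, 7.5]
grip_width: 0.0643
gripper_force: 32.5
```

Emit:
jog_arm(xyz=[[0,0,-0.02],[0,0,-0.04],[0,0,-0.04],[0,-0.02,-0.04],[0,-0.045,-0.02],[0,-0.045,0],[0,-0.045,0],[0,-0.045,0],[0,-0.02,0],[0,0,0]], angular=[[0,0,0],[0,0,0],[0,0,0],[0,0,0],[0,0,0],[0,0,0],[0,0,0],[0,0,0],[0,0,0],[0,0,0]], fingers=[0,0,0,0,0,0,0,0,0,0])

```text
time: 4.75
tcp_pos: [0.4708, -0.0568, 0.1718]
tcp_rot: [[1.0, 0.004, 0.002], [0.004, -1.0, 0.0], [0.002, -0.0, -1.0]]
force: [-0.6, -0.1, -0.8]
grip_width: 0.0646
gripper_force: 33.6
```

Run:
```python
from h import *
s=st(); i,im,d=snap('wrist','w3.png'); W=cloud(i,d); np.savez('/tmp/w3.npz',W=W,im=im)
F=W.reshape(-1,3); C=im.reshape(-1,3).astype(int); ok=~np.isnan(F[:,0]); F=F[ok];C=C[ok]
b=lambda x0,x1,y0,y1,z0,z1:(F[:,0]>x0)&(F[:,0]<x1)&(F[:,1]>y0)&(F[:,1]<y1)&(F[:,2]>z0)&(F[:,2]<z1)
t=s['tcp_pos']
m=b(t[0]-.05,t[0]+.05,t[1]-.035,t[1]+.035,t[2]+.0,t[2]+.08); q=F[m]; z=np.percentile(q[:,2],99); q=q[q[:,2]>z-.005]; print('held rim z',z,len(q),circ(q),cv2.minEnclosingCircle((q[:,:2]*1000).astype(np.float32)))
for m in r.masks_of('wrist','scale'):
    p=W[m['pixels']]; p=p[~np.isnan(p[:,0])]; p=p[(p[:,2]>.008)&(p[:,2]<.035)]; print('scale',m['score'],m['bbox'],len(p),cv2.minAreaRect((p[:,:2]*1000).astype(np.float32)))
```

```text
t 4.75 tcp [ 0.4708 -0.0568  0.1718] yaw 0.21 zax [ 0.002  0.    -1.   ] w 0.0646 gf 33.6 F [-0.6 -0.1 -0.8]
held rim z 0.25151189099129145 4131 (array([ 0.524, -0.057]), 0.0439) ((480.66021728515625, -57.04884719848633), 34.801395416259766)
scale 0.87 [0.0, 118.5, 159.5, 296.4] 24352 ((452.68328857421875, 121.69660186767578), (129.9090576171875, 159.0823211669922), 85.82788848876953)
```

View pics/w3.png

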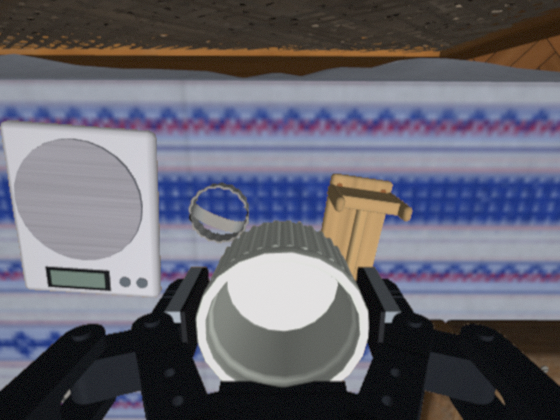

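Run:
```python
from h import *
f=np.load('/tmp/w3.npz'); W=f['W']; im=f['im']
g=im.max(2).astype(int); m=np.zeros(g.shape,np.uint8); m[125:275,5:155]=(g[125:275,5:155]<202)&(g[125:275,5:155]>120)
m=cv2.morphologyEx(m,cv2.MORPH_OPEN,np.ones((5,5)))
cs=max(cv2.findContours(m,cv2.RETR_EXTERNAL,cv2.CHAIN_APPROX_NONE)[0],key=cv2.contourArea)
print(cv2.fitEllipse(cs)); p=np.array([W[v,u] for u,v in cs[:,0]]); p=p[~np.isnan(p[:,0])]; print('plate',circ(p),np.median(p[:,2]))
i=r.camera_info('wrist');print(np.round(np.array(i['cam_to_world'])[:3,3],3))
# held ramekin: white rim pts
b=(abs(W[...,0]-.467)<.045)&(abs(W[...,1]+.057)<.034)&(W[...,2]>.19)&(W[...,2]<.225); q=W[b]; print(np.percentile(q[:,2],[50,90,99])); q=q[q[:,2]>np.percentile(q[:,2],97)-.004]; print(len(q),circ(q),cv2.minEnclosingCircle((q[:,:2]*1000).astype(np.float32)))
c=(im.min(2)>215); b2=b&c; q=W[b2]; print(len(q),np.percentile(q,[1,50,99],axis=0).round(4).tolist())
```

```text
((71.0603256225586, 204.97694396972656), (128.69195556640625, 146.06851196289062), 49.44927978515625)
plate (array([0.4544, 0.1393]), 0.0649) 0.017516673495224566
[ 0.546 -0.059  0.314]
[0.20134849 0.20850534 0.21620392]
824 (array([ 0.4771, -0.0572]), 0.0331) ((475.4236755371094, -57.05816650390625), 34.947906494140625)
2473 [[0.4443, -0.0885, 0.2014], [0.482, -0.0563, 0.2027], [0.4971, -0.0259, 0.204]]
```

Run:
```python
from h import *
f=np.load('/tmp/w3.npz'); W=f['W']; im=f['im']
print('plate px',[np.nanmedian(W[v-2:v+3,u-2:u+3].reshape(-1,3),0).round(4).tolist() for u,v in [(79,198),(14,198),(143,198),(79,139),(79,260)]])
print(im[198,[5,30,60,100,135,150]].tolist())
b=(abs(W[...,0]-.467)<.045)&(abs(W[...,1]+.057)<.031)&(W[...,2]>.199)&(W[...,2]<.207); q=W[b]; n=np.histogram(q[:,0],bins=np.arange(.42,.515,.005)); print(n[0],n[1].round(3)); print(circ(q),np.percentile(q,[.3,99.7],axis=0))
```

```text
plate px [[0.4707, 0.1193, 0.0236], [0.4694, 0.181, 0.0173], [0.4695, 0.0659, 0.0184], [0.5207, 0.1127, 0.0204], [0.4094, 0.1328, 0.0176]]
[[129, 58, 38], [162, 156, 158], [165, 157, 159], [168, 158, 161], [156, 150, 151], [198, 193, 194]]
[  0   0   0   3 233 406 343 286 215 190 205 267 344 426 748 763   0   0
   0] [0.42  0.425 0.43  0.435 0.44  0.445 0.45  0.455 0.46  0.465 0.47  0.475
 0.48  0.485 0.49  0.495 0.5   0.505 0.51  0.515]
(array([ 0.4667, -0.0572]), 0.0303) [[ 0.44130682 -0.08787246  0.19903971]
 [ 0.49844773 -0.0261776   0.20411497]]
```

Emit:
jog_arm(xyz=[[0,-0.03,0],[0,-0.045,0],[0,-0.045,0],[0,-0.04,0],[0,-0.018,0.02],[0,0,0.035],[0,0,0.035],[0,0,0.02],[0,0,0],[0,0,0]], angular=[[0,0,0],[0,0,0],[0,0,0],[0,0,0],[0,0,0],[0,0,0],[0,0,0],[0,0,0],[0,0,0],[0,0,0]], fingers=[0,0,0,0,0,0,0,0,0,0])

```text
time: 5.85
tcp_pos: [0.4705, 0.0574, 0.0632]
tcp_rot: [[0.996, 0.087, -0.005], [0.088, -0.995, 0.054], [-0.001, -0.054, -0.999]]
force: [-0.6, -0.3, -0.5]
grip_width: 0.0644
gripper_force: 33.7
```

Run:
```python
from h import *
s=st(); print(np.round(s['qpos'],2), np.round(s['dq'],2), np.round(s['joint_efforts'],1))
```

```text
t 5.85 tcp [0.4705 0.0574 0.0632] yaw 5.02 zax [-0.005  0.054 -0.999] w 0.0644 gf 33.7 F [-0.6 -0.3 -0.5]
[  4.95  15.81 -24.55  49.69   3.1  179.93] [ 0.32 -1.24  1.16  0.21  0.08  0.01] [  0.  -49.3  27.2  -0.1   0.2  -0. ]
```

Emit:
jog_arm(xyz=[[0,0,-0.02],[0,0,-0.02],[0,0,0],[0,0,0],[0,0,0],[0,0,0],[0,0,0]], angular=[[0,0,-4],[-3.1,0,-4],[0,0,-8],[0,0,-8],[0,0,-8],[0,0,-8],[0,0,0]], fingers=[0,0,0,0,0,0,0])

```text
time: 6.55
tcp_pos: [0.4714, 0.0557, 0.1044]
tcp_rot: [[0.705, 0.709, 0.008], [0.709, -0.705, 0.001], [0.006, 0.005, -1.0]]
force: [0.8, -0.5, -0.0]
grip_width: 0.0645
gripper_force: 33.7
```

Run:
```python
from h import *
s=st(); print(np.round(s['qpos'],2)); R=np.array(s['tcp_rot']); print(R.round(3).tolist()); print((R.T@(np.array([.469,.1245,.10])-s['tcp_pos'])).round(4))
```

```text
t 6.55 tcp [0.4714 0.0557 0.1044] yaw 45.17 zax [ 0.008  0.001 -1.   ] w 0.0645 gf 33.7 F [ 0.8 -0.5 -0. ]
[ 6.7300e+00  1.3100e+01 -2.1200e+01  5.5240e+01  1.0000e-02  1.4156e+02]
[[0.705, 0.709, 0.008], [0.709, -0.705, 0.001], [0.006, 0.005, -1.0]]
[ 0.0471 -0.0502  0.0044]
```

Emit:
jog_arm(xyz=[[0.016,-0.016,0],[0.016,-0.017,0],[0.015,-0.017,0.01],[0,0,0.03],[0,0,0.012],[0,0,0],[0,0,0]], angular=[[0,0,0],[0,0,0],[0,0,0],[0,0,0],[0,0,0],[0,0,0],[0,0,0]], fingers=[0,0,0,0,0,0,0])

```text
time: 7.25
tcp_pos: [0.4689, 0.1245, 0.0516]
tcp_rot: [[0.708, 0.706, 0.006], [0.706, -0.708, 0.001], [0.005, 0.004, -1.0]]
force: [0.5, -0.9, -1.0]
grip_width: 0.0643
gripper_force: 33.7
```

Run:
```python
from h import *
s=st(); R=np.array(s['tcp_rot']); print(R.round(3).tolist(),(R.T@(np.array([.469,.1245,.037])-s['tcp_pos'])).round(4))
i,im,d=snap('wrist','w4.png');W=cloud(i,d); z=s['tcp_pos'][2]+.0315; c=np.array(s['tcp_pos'])
b=(np.linalg.norm(W[...,:2]-c[:2],axis=-1)<.045)&(abs(W[...,2]-z)<.005)&(im.min(2)>150); q=W[b]; print(len(q),circ(q),cv2.minEnclosingCircle((q[:,:2]*1000).astype(np.float32)))
i,im,d=snap('top','t4.png'); cv2.imwrite('pics/t4c.png',cv2.resize(im[150:260,190:310],None,fx=5,fy=5))
```

```text
t 7.25 tcp [0.4689 0.1245 0.0516] yaw 44.93 zax [ 0.006  0.001 -1.   ] w 0.0643 gf 33.7 F [ 0.5 -0.9 -1. ]
[[0.708, 0.706, 0.006], [0.706, -0.708, 0.001], [0.005, 0.004, -1.0]] [-0.     -0.      0.0146]
3190 (array([0.4653, 0.1201]), 0.0307) ((465.19805908203125, 119.71416473388672), 33.01903533935547)
```

View pics/w4.png

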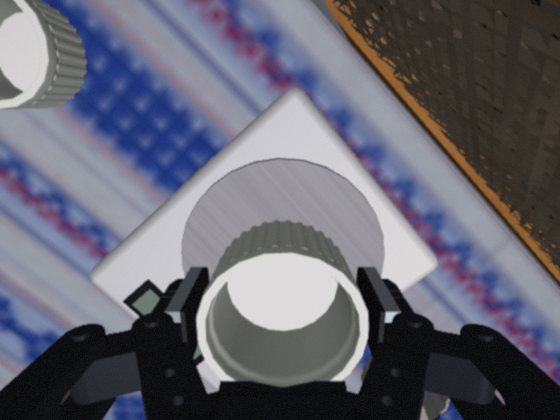

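```bash
cat >> h.py <<'E'
def ray(info,u,v,z):
    K=np.array(info['K']);T=np.array(info['cam_to_world']); d=T[:3,:3]@np.linalg.inv(K)@[u,v,1.]; return T[:3,3]+d*(z-T[2,3])/d[2]
E
python3 - <<'E'
from h import *
i=r.camera_info('wrist'); im=cv2.imread('pics/w4.png'); g=cv2.GaussianBlur(im.max(2),(3,3),0)
pts=[]
for a in np.radians(np.arange(185,356,5)):   # rays from an inner point outward, dark plate->white body
    for k in range(40,140):
        u,v=283+k*np.cos(a),255+k*np.sin(a)
        if v<255 and g[int(v),int(u)]>208 and g[int(v+0),int(u)]<=255: pts.append((u,v)); break
p=np.array([ray(i,u,v,.024) for u,v in pts]); print(len(p),circ(p)); print(np.round(pts[::5]).tolist(), g[200,[283,190,250]], g[140,283])
E
```

```text
20 (array([0.4673, 0.1222]), 0.0559)
[[266.0, 157.0], [309.0, 158.0], [349.0, 177.0], [376.0, 211.0]] [156 206 153] 209
```

Emit:
jog_arm(xyz=[[0.003,0,0.006],[0,0,0.008],[0,0,0],[0,0,0],[0,0,0],[0,0,0],[0,0,-0.02],[0,0,-0.04],[0,0,-0.045],[0,0,-0.045],[0,0,0]], angular=[[0,0,0],[0,0,0],[0,0,0],[0,0,0],[0,0,0],[0,0,0],[0,0,0],[0,0,0],[0,0,0],[0,0,0],[0,0,0]], fingers=[0,0,0,1,1,1,1,1,1,1,1])

```text
time: 8.45
tcp_pos: [0.4724, 0.1273, 0.1923]
tcp_rot: [[0.706, 0.708, 0.014], [0.708, -0.706, 0.003], [0.012, 0.007, -1.0]]
force: [0.2, -0.9, 0.4]
grip_width: 0.0858
gripper_force: 0.0
```

Run:
```python
from h import *
s=st(); i,im,d=snap('wrist','w5.png');W=cloud(i,d)
b=(np.linalg.norm(W[...,:2]-[.467,.122],axis=-1)<.045)&(abs(W[...,2]-.068)<.006); q=W[b]; print(len(q),circ(q),cv2.minEnclosingCircle((q[:,:2]*1000).astype(np.float32)),np.median(q[:,2]))
A=np.c_[q[:,:2],np.ones(len(q))]; print('tilt',np.linalg.lstsq(A,q[:,2],rcond=None)[0][:2])
```

```text
t 8.45 tcp [0.4724 0.1273 0.1923] yaw 45.08 zax [ 0.014  0.003 -1.   ] w 0.0858 gf 0.0 F [ 0.2 -0.9  0.4]
1339 (array([0.4677, 0.1229]), 0.0306) ((467.4233703613281, 122.39637756347656), 32.996036529541016) 0.06704711047257333
tilt [0.00611305 0.00560261]
```

Emit:
jog_arm(xyz=[[-0.02,0.02,0],[-0.035,0.034,0],[-0.035,0.034,0],[-0.035,0.034,0],[-0.035,0.034,0],[-0.035,0.034,0],[-0.035,0.034,0],[-0.035,0.034,0],[-0.035,0.034,0],[-0.035,0.034,0],[-0.035,0.034,0],[-0.012,0.013,0]], angular=[[0,0,0],[0,0,0],[0,0,0],[0,0,0],[0,0,0],[0,0,0],[0,0,0],[0,0,0],[0,0,0],[0,0,0],[0,0,0],[0,0,0]], fingers=[1,1,1,1,1,1,1,1,1,1,1,1])

```text
time: 9.7
tcp_pos: [0.4629, -0.4111, 0.1839]
tcp_rot: [[0.708, 0.706, 0.003], [0.706, -0.708, 0.001], [0.003, 0.001, -1.0]]
force: [0.1, 0.4, -0.2]
grip_width: 0.0852
gripper_force: 0.0
```

Emit:
jog_arm(xyz=[[0,0,0],[0,0,0],[0,0,0],[0,0,0],[0,0,0],[0,0,0],[0,0,0],[0,0,0],[0,0,0],[0,0,0],[0,0,0],[0,0,0]], angular=[[0,0,-8.3],[0,0,-8.3],[0,0,-8.3],[0,0,-8.3],[0,0,-8.3],[0,0,-8.3],[0,0,-8.3],[0,0,-8.3],[0,0,-8.3],[0,0,-8.3],[0,0,-8.3],[0,0,-8.3]], fingers=[0.2,0.2,0.2,0.2,0.2,0.2,0.2,0.2,0.2,0.2,0.2,0.2])

```text
time: 10.9
tcp_pos: [0.4636, -0.4068, 0.1845]
tcp_rot: [[-0.819, 0.573, 0.003], [0.573, 0.819, 0.002], [-0.001, 0.004, -1.0]]
force: [0.1, 0.2, -0.7]
grip_width: 0.0515
gripper_force: 0.0
```

Emit:
jog_arm(xyz=[[0,0,0],[0,0,0],[0,0,0],[0,0,0],[0,0,0]], angular=[[0,0,-8.3],[0,0,-8.3],[0,0,-8.3],[0,0,-8],[0,0,0]], fingers=[0.2,0.2,0.2,0.2,0.2])

```text
time: 11.4
tcp_pos: [0.4636, -0.4069, 0.1846]
tcp_rot: [[-0.999, 0.04, 0.003], [0.04, 0.999, 0.002], [-0.003, 0.003, -1.0]]
force: [-0.7, -0.0, 0.4]
grip_width: 0.051
gripper_force: 0.0
```

```bash
cat > sep.py <<'E'
from h import *
s=st(); i,im,d=snap('wrist','w6.png');W=cloud(i,d)
M=r.masks_of('wrist','egg_separator')[0]; m=M['pixels']; p=W[m]; p=p[~np.isnan(p[:,0])]
h=W[m&(im.max(2)<90)]; h=h[~np.isnan(h[:,0])]; print(M['score'],'handle',len(h),axes(h),np.percentile(h,[.5,50,99.5],axis=0).round(4).tolist())
k=m&(im.max(2)>100)&(W[...,2]>.014)&(W[...,0]<.447); q=W[k]; print('ring',len(q),cv2.minEnclosingCircle((q[:,:2]*1000).astype(np.float32)),np.percentile(q[:,2],[5,50,95]).round(4))
E
python3 sep.py
```

```text
t 11.4 tcp [ 0.4636 -0.4069  0.1846] yaw 177.69 zax [ 0.003  0.002 -1.   ] w 0.051 gf 0.0 F [-0.7 -0.   0.4]
0.58 handle 993 (array([ 0.48523093, -0.40794854]), np.float64(-2.639351451065424)) [[0.4562, -0.4159, 0.0209], [0.4843, -0.4078, 0.0247], [0.5203, -0.3996, 0.027]]
ring 4456 ((406.800048828125, -403.5211486816406), 40.98284149169922) [0.0186 0.0211 0.0224]
```

View pics/w6.png

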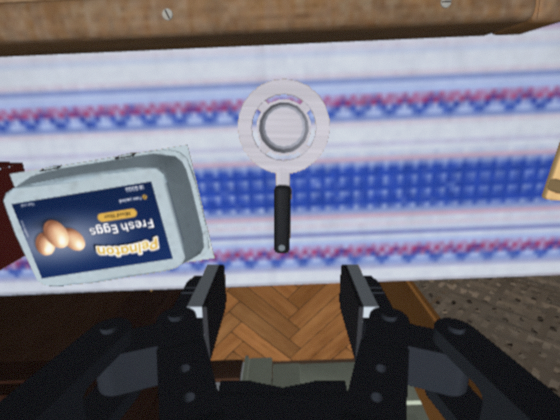

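Emit:
jog_arm(xyz=[[-0.004,0,0.02],[0,0,0.04],[0,0,0.04],[0,0,0.04],[0,0,0.01],[0,0,0]], angular=[[0,0,0.5],[0,0,0],[0,0,0],[0,0,0],[0,0,0],[0,0,0]], fingers=[0.2,0.2,0.2,0.2,0.2,0.2])

```text
time: 12.1
tcp_pos: [0.4679, -0.4066, 0.0348]
tcp_rot: [[-0.999, 0.053, 0.002], [0.053, 0.999, 0.003], [-0.002, 0.003, -1.0]]
force: [0.6, -0.1, 0.1]
grip_width: 0.0512
gripper_force: 0.0
```

Emit:
jog_arm(xyz=[[0,0,0.015],[0,0,0.014],[0,0,0],[0,0,0],[0,0,0],[0,0,0],[0,0,0],[0,0,0],[0,0,0]], angular=[[0,0,0],[0,0,0],[0,0,0],[0,0,0],[0,0,0],[0,0,0],[0,0,0],[0,0,0],[0,0,0]], fingers=[0.2,0.2,0.2,-1,-1,-1,-1,-1,-1], force=50)

```text
time: 13.0
tcp_pos: [0.4699, -0.4081, 0.0083]
tcp_rot: [[-0.999, 0.051, 0.007], [0.051, 0.999, -0.001], [-0.007, -0.0, -1.0]]
force: [1.7, -0.5, 6.1]
grip_width: 0.0144
gripper_force: 51.6
```

Emit:
jog_arm(xyz=[[0,0,-0.02],[0,0,-0.035],[0,0,-0.045],[0,0,-0.04],[0,0.02,-0.02],[0,0.045,0],[0,0.045,0],[0,0.045,0],[0,0.045,0],[0,0.045,0],[0,0.045,0],[0,0.045,0]], angular=[[0,0,0],[0,0,0],[0,0,0],[0,0,0],[0,0,0],[0,0,0],[0,0,0],[0,0,0],[0,0,0],[0,0,0],[0,0,0],[0,0,0]], fingers=[-1,-1,-1,-1,-1,-1,-1,-1,-1,-1,-1,-1])

```text
time: 14.2
tcp_pos: [0.4847, -0.0712, 0.1676]
tcp_rot: [[-0.999, 0.051, 0.005], [0.051, 0.999, 0.001], [-0.005, 0.001, -1.0]]
force: [1.2, 0.2, -0.5]
grip_width: 0.0144
gripper_force: 50.8
```

Emit:
jog_arm(xyz=[[-0.006,0.04,0],[-0.006,0.04,0],[-0.006,0.04,0],[-0.006,0.03,0],[-0.006,0.02,0],[0,0,0],[0,0,0]], angular=[[0,0,0],[0,0,0],[0,0,0],[0,0,0],[0,0,0],[0,0,0],[0,0,0]], fingers=[-1,-1,-1,-1,-1,-1,-1])

```text
time: 14.9
tcp_pos: [0.5234, 0.0954, 0.1676]
tcp_rot: [[-0.999, 0.05, 0.004], [0.05, 0.999, 0.0], [-0.004, 0.0, -1.0]]
force: [-0.2, 0.3, -0.5]
grip_width: 0.0146
gripper_force: 50.8
```

```bash
cat > sep2.py <<'E'
from h import *
import sys
s=st(); t=np.array(s['tcp_pos']); i,im,d=snap('wrist',sys.argv[1]);W=cloud(i,d)
b=(abs(W[...,0]-(t[0]-.063))<.05)&(abs(W[...,1]-t[1])<.055)&(abs(W[...,2]-(t[2]+.0125))<.012)&(im.max(2)>90)&(W[...,0]<t[0]-.022)
q=W[b]; c=cv2.minEnclosingCircle((q[:,:2]*1000).astype(np.float32)); print('ring',len(q),c,'rel',(np.array(c[0])/1000-t[:2]).round(4),np.median(q[:,2])-t[2])
A=np.c_[q[:,:2]-q[:,:2].mean(0),np.ones(len(q))]; w=np.linalg.lstsq(A,q[:,2],rcond=None)[0]; print('slope',w.round(3))
b=(np.linalg.norm(W[...,:2]-[.4675,.1225],axis=-1)<.04)&(abs(W[...,2]-.068)<.005); q=W[b]; print('ram',len(q),circ(q) if len(q)>20 else '')
E
python3 sep2.py w7.png
```

```text
t 14.9 tcp [0.5234 0.0954 0.1676] yaw 177.14 zax [ 0.004  0.    -1.   ] w 0.0146 gf 50.8 F [-0.2  0.3 -0.5]
ring 25825 ((461.0119934082031, 99.0252456665039), 41.20968246459961) rel [-0.0624  0.0036] 0.012161199564900721
slope [-0.008  0.001  0.179]
ram 205 (array([0.4672, 0.1199]), 0.0314)
```

View pics/w7.png

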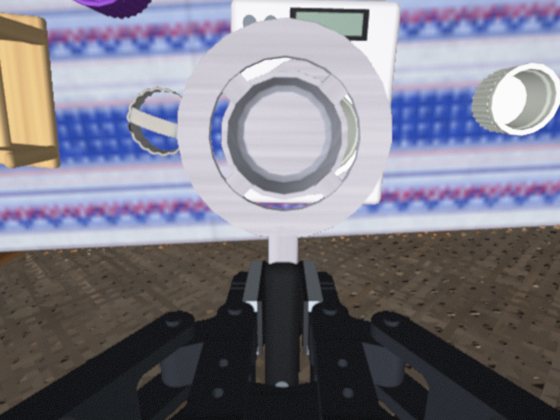

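Emit:
jog_arm(xyz=[[-0.005,0.024,0],[0,0,0.02],[0,0,0.035],[0,0,0.027],[0,0,0],[0,0,0]], angular=[[0,0,0],[0,0,0],[0,0,0],[0,0,0],[0,0,0],[0,0,0]], fingers=[-1,-1,-1,-1,-1,-1])

```text
time: 15.55
tcp_pos: [0.5303, 0.1182, 0.0864]
tcp_rot: [[-0.999, 0.052, 0.004], [0.052, 0.999, 0.001], [-0.004, 0.001, -1.0]]
force: [0.1, -0.5, 0.5]
grip_width: 0.0143
gripper_force: 50.8
```

```bash
python3 sep2.py w8.png
```

```text
t 15.55 tcp [0.5303 0.1182 0.0864] yaw 177.01 zax [ 0.004  0.001 -1.   ] w 0.0143 gf 50.8 F [ 0.1 -0.5  0.5]
ring 25700 ((467.7782287597656, 121.98735809326172), 41.10275650024414) rel [-0.0625  0.0038] 0.012149364808324223
slope [-0.008  0.001  0.098]
ram 2225 (array([0.4677, 0.1222]), 0.0307)
```

Emit:
jog_arm(xyz=[[0,0,0.013],[0,0,0.012],[0,0,0.002],[0,0,0],[0,0,0]], angular=[[0,0,0],[0,0,0],[0,0,0],[0,0,0],[0,0,0]], fingers=[-1,-1,-1,-1,-1])

```text
time: 16.1
tcp_pos: [0.5309, 0.1192, 0.0595]
tcp_rot: [[-0.999, 0.051, 0.006], [0.051, 0.999, 0.001], [-0.005, 0.001, -1.0]]
force: [0.5, 0.4, -1.5]
grip_width: 0.0147
gripper_force: 50.8
```

```bash
python3 sep2.py w9.png
```

```text
t 16.1 tcp [0.5309 0.1192 0.0595] yaw 177.08 zax [ 0.006  0.001 -1.   ] w 0.0147 gf 50.8 F [ 0.5  0.4 -1.5]
ring 26736 ((468.44818115234375, 122.5907211303711), 41.153045654296875) rel [-0.0625  0.0034] 0.01205659162880282
slope [-0.015 -0.003  0.071]
ram 24593 (array([0.4667, 0.1228]), 0.0316)
```

Emit:
jog_arm(xyz=[[0,0,0],[0,0,0],[0,0,0],[0,0,0],[0,0,0],[0,0,-0.02],[0,0,-0.04],[0,0,-0.045],[0,0,-0.01],[0,0,0]], angular=[[0,0,0],[0,0,0],[0,0,0],[0,0,0],[0,0,0],[0,0,0],[0,0,0],[0,0,0],[0,0,0],[0,0,0]], fingers=[-0.3,-0.3,-0.3,0,0,0.1,0.1,0.3,1,1])

```text
time: 17.15
tcp_pos: [0.5312, 0.1193, 0.1758]
tcp_rot: [[-0.999, 0.051, 0.009], [0.051, 0.999, 0.002], [-0.009, 0.002, -1.0]]
force: [-0.1, 0.9, -0.5]
grip_width: 0.082
gripper_force: 0.0
```

Run:
```python
from h import *
s=st(); i,im,d=snap('wrist','w10.png');W=cloud(i,d)
b=(np.linalg.norm(W[...,:2]-[.4675,.1225],axis=-1)<.05)&(abs(W[...,2]-.071)<.005)&(im.max(2)>90); q=W[b]
q=q[q[:,0]<.505]; print('ring',len(q),cv2.minEnclosingCircle((q[:,:2]*1000).astype(np.float32)))
A=np.c_[q[:,:2]-[.4675,.1225],np.ones(len(q))]; print('slope',np.linalg.lstsq(A,q[:,2],rcond=None)[0].round(4))
b=(abs(W[...,0]-.54)<.06)&(abs(W[...,1]-.119)<.03)&(W[...,2]>.06)&(W[...,2]<.1)&(im.max(2)<90); h=W[b]; print('handle',len(h),axes(h),np.percentile(h,[1,50,99],axis=0).round(4).tolist())
for m in r.masks_of('wrist','small_ramekin')[:2]:
    p=W[m['pixels']]; q=p[(p[:,2]>.031)&(p[:,2]<.042)]; print('small',m['score'],m['bbox'],circ(q),cv2.minEnclosingCircle((q[:,:2]*1000).astype(np.float32)),np.median(q[:,2]))
```

```text
t 17.15 tcp [0.5312 0.1193 0.1758] yaw 177.08 zax [ 0.009  0.002 -1.   ] w 0.082 gf 0.0 F [-0.1  0.9 -0.5]
ring 6839 ((466.85577392578125, 123.25748443603516), 39.967018127441406)
slope [-0.0025  0.0011  0.0711]
handle 1561 (array([0.54709591, 0.11822793]), np.float64(-3.2982153868805004)) [[0.5172, 0.1096, 0.071], [0.547, 0.1184, 0.0748], [0.5807, 0.1261, 0.0766]]
small 0.68 [445.1, 53.9, 524.1, 123.9] (array([0.4523, 0.282 ]), 0.0237) ((452.43890380859375, 282.6422424316406), 26.30290985107422) 0.0351015240370203
small 0.42 [196.9, 0.0, 367.0, 195.5] (array([0., 0.]), 0.0) ((0.0, 0.0), 0.0) nan
  return _methods._mean(a, axis=axis, dtype=dtype,
  ret = ret.dtype.type(ret / rcount)
```

View pics/w10.png

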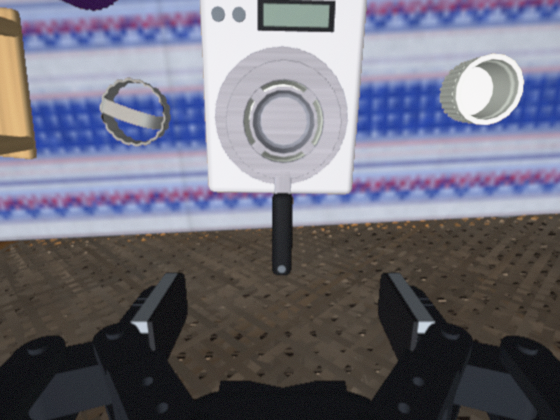

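Emit:
jog_arm(xyz=[[0.02,0.03,0],[0.022,0.043,0],[0.022,0.043,0],[0.023,0.043,0],[0,0,0.03],[0,0,0.04],[0,0,0.03],[0,0,0],[0,0,0]], angular=[[0,0,0],[0,0,0],[0,0,0],[0,0,0],[0,0,0],[0,0,0],[0,0,0],[0,0,0],[0,0,0]], fingers=[1,1,1,1,1,1,1,1,1])

```text
time: 18.15
tcp_pos: [0.4509, 0.2818, 0.0728]
tcp_rot: [[-0.999, 0.051, 0.002], [0.051, 0.999, -0.001], [-0.002, -0.001, -1.0]]
force: [-0.2, 0.2, 1.3]
grip_width: 0.0856
gripper_force: 0.0
```

Run:
```python
from h import *
s=st(); i,im,d=snap('wrist','w11.png');W=cloud(i,d)
b=(np.linalg.norm(W[...,:2]-[.4523,.2823],axis=-1)<.036)&(abs(W[...,2]-.036)<.005)&(im.min(2)>130); q=W[b]; print('small',len(q),circ(q),cv2.minEnclosingCircle((q[:,:2]*1000).astype(np.float32)))
```

```text
t 18.15 tcp [0.4509 0.2818 0.0728] yaw 177.08 zax [ 0.002 -0.001 -1.   ] w 0.0856 gf 0.0 F [-0.2  0.2  1.3]
small 1678 (array([0.4524, 0.2828]), 0.0237) ((452.64398193359375, 282.83489990234375), 25.864213943481445)
```

Emit:
jog_arm(xyz=[[-0.002,0.001,0.01],[0,0,0.03],[0,0,0.025],[0,0,0],[0,0,0],[0,0,0],[0,0,0],[0,0,0],[0,0,0],[0,0,0]], angular=[[0,0,0],[0,0,0],[0,0,0],[0,0,0],[0,0,0],[0,0,0],[0,0,0],[0,0,0],[0,0,0],[0,0,0]], fingers=[1,1,1,1,-0.3,-0.3,-0.3,-0.3,-0.3,-0.3], force=30)

```text
time: 19.2
tcp_pos: [0.4552, 0.2839, 0.0105]
tcp_rot: [[-0.999, 0.051, 0.008], [0.051, 0.999, 0.002], [-0.007, 0.003, -1.0]]
force: [-0.4, 0.2, 6.0]
grip_width: 0.0504
gripper_force: 30.1
```

Emit:
jog_arm(xyz=[[0,0,-0.02],[0,0,-0.04],[0,0,-0.045],[0,0,-0.045],[0,-0.02,-0.01],[-0.005,-0.04,0],[-0.009,-0.045,0],[-0.009,-0.045,0],[-0.009,-0.045,0],[-0.009,-0.045,0],[-0.009,-0.045,0],[-0.009,-0.045,0]], angular=[[0,0,0],[0,0,0],[0,0,0],[0,0,0],[0,0,0],[0,0,0],[0,0,0],[0,0,0],[0,0,0],[0,0,0],[0,0,0],[0,0,0]], fingers=[-0.3,-0.3,-0.3,-0.3,-0.3,-0.3,-0.3,-0.3,-0.3,-0.3,-0.3,-0.3])

```text
time: 20.4
tcp_pos: [0.4958, -0.0513, 0.17]
tcp_rot: [[-0.999, 0.051, 0.007], [0.051, 0.999, 0.001], [-0.007, 0.001, -1.0]]
force: [0.8, 0.8, 0.1]
grip_width: 0.05
gripper_force: 31.5
```

Emit:
jog_arm(xyz=[[-0.009,-0.042,0],[-0.009,-0.032,0],[-0.009,-0.01,0],[0,0,0],[0,0,0]], angular=[[0,0,0],[0,0,0],[0,0,5],[0,0,0],[0,0,0]], fingers=[-0.3,-0.3,-0.3,-0.3,-0.3])

```text
time: 20.9
tcp_pos: [0.518, -0.1345, 0.1692]
tcp_rot: [[-0.991, 0.136, 0.005], [0.136, 0.991, 0.001], [-0.005, 0.002, -1.0]]
force: [-0.1, 0.3, -1.4]
grip_width: 0.0498
gripper_force: 31.5
```

```bash
cat > rest.py <<'E'
from h import *
import sys
s=st(); R=np.array(s['tcp_rot']); i,im,d=snap('wrist',sys.argv[1]);W=cloud(i,d)
F=W.reshape(-1,3); F=F[~np.isnan(F[:,0])]
b=lambda x0,x1,y0,y1,z0,z1:F[(F[:,0]>x0)&(F[:,0]<x1)&(F[:,1]>y0)&(F[:,1]<y1)&(F[:,2]>z0)&(F[:,2]<z1)]
c=[]
for n,x in [('near',.381),('far',.470)]:
    for z0 in (.044,.056):
        q=b(x-.025,x+.025,-.17,-.08,z0,.068); rc=cv2.minAreaRect((q[:,:2]*1000).astype(np.float32)) if len(q)>5 else None; print(n,z0,len(q),rc, np.percentile(q[:,2],[5,95]).round(4) if len(q)>5 else '')
    q=b(x-.025,x+.025,-.17,-.08,.044,.068); c.append(np.array(cv2.minAreaRect((q[:,:2]*1000).astype(np.float32))[0]) if len(q)>5 else np.zeros(2))
dd=c[1]-c[0]; print('sep',np.linalg.norm(dd),'yaw',np.degrees(np.arctan2(dd[1],dd[0])))
t=s['tcp_pos']; q=b(t[0]-.04,t[0]+.04,t[1]-.0245,t[1]+.0245,t[2]+.02,t[2]+.029); 
if len(q)>30: print('held',len(q),circ(q),cv2.minEnclosingCircle((q[:,:2]*1000).astype(np.float32)))
print('R',R.round(3).tolist())
E
python3 rest.py w12.png
```

```text
t 20.9 tcp [ 0.518  -0.1345  0.1692] yaw 172.16 zax [ 0.005  0.001 -1.   ] w 0.0498 gf 31.5 F [-0.1  0.3 -1.4]
near 0.044 1754 ((383.36187744140625, -114.24132537841797), (59.74570846557617, 11.40886116027832), 81.89447784423828) [0.0462 0.0611]
near 0.056 743 ((384.3594055175781, -114.38749694824219), (59.73667907714844, 9.79290771484375), 82.41539001464844) [0.0575 0.0615]
far 0.044 1170 ((471.5719909667969, -126.95588684082031), (59.74188232421875, 12.039899826049805), 82.28883361816406) [0.0463 0.0603]
far 0.056 290 ((471.8196716308594, -126.98487854003906), (59.74168014526367, 11.622997283935547), 82.19949340820312) [0.0572 0.0609]
sep 89.1217380965133 yaw -8.202093445976612
held 4685 (array([ 0.5147, -0.1342]), 0.0236) ((517.240966796875, -134.67239379882812), 27.919540405273438)
R [[-0.991, 0.136, 0.005], [0.136, 0.991, 0.001], [-0.005, 0.002, -1.0]]
```

View pics/w12.png

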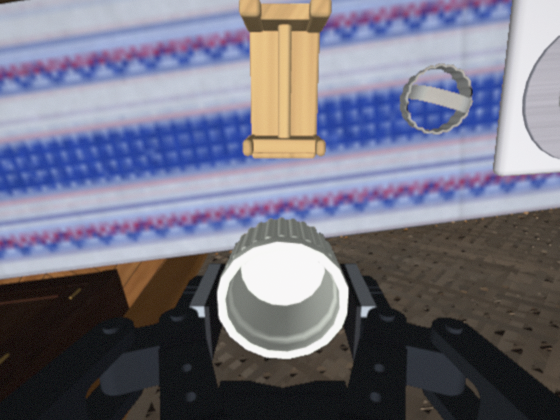

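Emit:
jog_arm(xyz=[[-0.005,0.001,0.02],[0,0,0.04],[0,0,0.04],[0,0,0.035],[0,0,0.015],[0,0,0.007],[0,0,0],[0,0,0]], angular=[[0,0,0],[0,0,0],[0,0,0],[0,0,0],[0,0,0],[0,0,0],[0,0,0],[0,0,0]], fingers=[-0.3,-0.3,-0.3,-0.3,-0.3,-0.3,-0.3,-0.3])

```text
time: 21.75
tcp_pos: [0.5246, -0.1338, 0.0127]
tcp_rot: [[-0.991, 0.136, 0.006], [0.136, 0.991, 0.0], [-0.006, 0.001, -1.0]]
force: [-0.1, -0.2, -0.6]
grip_width: 0.05
gripper_force: 31.2
```

Emit:
jog_arm(xyz=[[0,0,0.002],[0,0,0],[0,0,0],[0,0,0],[0,0,0],[0,0,-0.02],[0,0,-0.04],[0,0,-0.045],[0,0,-0.045],[0,0,0]], angular=[[0,0,0],[0,0,0],[0,0,0],[0,0,0],[0,0,0],[0,0,0],[0,0,0],[0,0,0],[0,0,0],[0,0,0]], fingers=[-0.3,-0.3,1,1,1,1,1,1,1,1])

```text
time: 22.75
tcp_pos: [0.5263, -0.1352, 0.1658]
tcp_rot: [[-0.99, 0.138, 0.014], [0.138, 0.99, -0.002], [-0.014, 0.0, -1.0]]
force: [0.4, -1.4, -0.1]
grip_width: 0.0853
gripper_force: 0.0
```

```bash
python3 rest.py w13.png
python3 - <<'E'
from h import *
i,im,d=snap('wrist');W=cloud(i,d)
b=(np.linalg.norm(W[...,:2]-[.521,-.134],axis=-1)<.036)&(abs(W[...,2]-.036)<.004); q=W[b]; print('small',len(q),circ(q),cv2.minEnclosingCircle((q[:,:2]*1000).astype(np.float32)),np.linalg.lstsq(np.c_[q[:,:2],np.ones(len(q))],q[:,2],rcond=None)[0].round(3))
E
```

```text
t 22.75 tcp [ 0.5263 -0.1352  0.1658] yaw 172.07 zax [ 0.014 -0.002 -1.   ] w 0.0853 gf 0.0 F [ 0.4 -1.4 -0.1]
near 0.044 312 ((387.95758056640625, -115.12385559082031), (57.660499572753906, 2.56666898727417), 82.15837097167969) [0.0445 0.0536]
near 0.056 1 None 
far 0.044 1234 ((471.7669677734375, -126.89993286132812), (60.00758743286133, 11.957887649536133), 81.91610717773438) [0.0462 0.0603]
far 0.056 308 ((471.9432678222656, -126.92131042480469), (60.00803756713867, 11.786062240600586), 82.11799621582031) [0.0573 0.061 ]
sep 84.63267324088885 yaw -7.998281105660805
R [[-0.99, 0.138, 0.014], [0.138, 0.99, -0.002], [-0.014, 0.0, -1.0]]
small 935 (array([ 0.5209, -0.1337]), 0.0237) ((521.3263549804688, -133.7490997314453), 25.890289306640625) [-0.004  0.003  0.037]
```

Emit:
jog_arm(xyz=[[0.005,0.02,0],[0.01,0.045,0],[0.01,0.045,0],[0.01,0.045,0],[0.01,0.045,0],[0.01,0.045,0],[0.01,0.045,0],[0.01,0.045,0],[0.01,0.045,0],[0.01,0.045,0],[0.01,0.045,0],[0.01,0.045,0]], angular=[[0,0,0],[0,0,0],[0,0,0],[0,0,0],[0,0,0],[0,0,0],[0,0,0],[0,0,0],[0,0,0],[0,0,0],[0,0,0],[0,0,0]], fingers=[0.2,0.2,0.2,0.2,0.2,0.2,0.2,0.2,0.2,0.2,0.2,0.2])

```text
time: 24.05
tcp_pos: [0.4791, 0.3929, 0.1579]
tcp_rot: [[-0.99, 0.138, 0.003], [0.138, 0.99, -0.001], [-0.003, -0.001, -1.0]]
force: [0.7, -0.1, 0.6]
grip_width: 0.0512
gripper_force: 0.0
```

Emit:
jog_arm(xyz=[[0.008,0.013,0],[0,0,0],[0,0,0]], angular=[[0,0,0],[0,0,0],[0,0,0]], fingers=[0.2,0.2,0.2])

```text
time: 24.35
tcp_pos: [0.4736, 0.4045, 0.1585]
tcp_rot: [[-0.991, 0.137, 0.003], [0.137, 0.991, -0.001], [-0.003, -0.001, -1.0]]
force: [-0.1, -0.6, -0.6]
grip_width: 0.0513
gripper_force: 0.0
```

```bash
cat > br.py <<'E'
from h import *
import sys
s=st(); i,im,d=snap('wrist',sys.argv[1]);W=cloud(i,d)
M=r.masks_of('wrist','brush')[0]; m=M['pixels']; v,u=np.nonzero(m); print(M['score'],M['bbox'])
p=np.array([ray(i,a,b,.010) for a,b in zip(u,v)]); rc=cv2.minAreaRect((p[:,:2]*1000).astype(np.float32)); print('rect',rc)
mm,yaw=axes(p); a=np.array([np.cos(np.radians(yaw)),np.sin(np.radians(yaw))]); n=np.array([-a[1],a[0]]); t=(p[:,:2]-mm)@a; w=(p[:,:2]-mm)@n
print('axis',mm.round(4),yaw,'t',t.min(),t.max(),'origin',(mm+a*(t.min()+t.max())/2).round(4))
o=(t.min()+t.max())/2
for x in np.arange(-.085,.09,.015):
    k=abs(t-o-x)<.003; print(round(x,3),(w[k].min()*1000).round(1),(w[k].max()*1000).round(1))
z=W[m]; print('z',np.nanpercentile(z[:,2],[5,50,95]).round(4)); print('R',np.round(s['tcp_rot'],3).tolist())
E
python3 br.py w14.png
```

```text
t 24.35 tcp [0.4736 0.4045 0.1585] yaw 172.11 zax [ 0.003 -0.001 -1.   ] w 0.0513 gf 0.0 F [-0.1 -0.6 -0.6]
0.93 [268.1, 87.5, 308.6, 288.8]
rect ((472.27679443359375, 407.07965087890625), (35.70851135253906, 176.82180786132812), 83.39666748046875)
axis [0.4819 0.4057] -5.796536726919609 t -0.09823844760081331 0.07849654425022982 origin [0.4721 0.4067]
-0.085 -6.6 6.1
-0.07 -8.1 7.4
-0.055 -7.0 7.0
-0.04 -6.8 6.6
-0.025 -5.9 6.9
-0.01 -6.5 7.4
0.005 -11.4 11.3
0.02 -16.5 16.3
0.035 -17.9 16.9
0.05 -14.3 16.7
0.065 -15.9 16.4
0.08 -18.5 16.2
z [0.0048 0.0096 0.0119]
R [[-0.991, 0.137, 0.003], [0.137, 0.991, -0.001], [-0.003, -0.001, -1.0]]
```

View pics/w14.png

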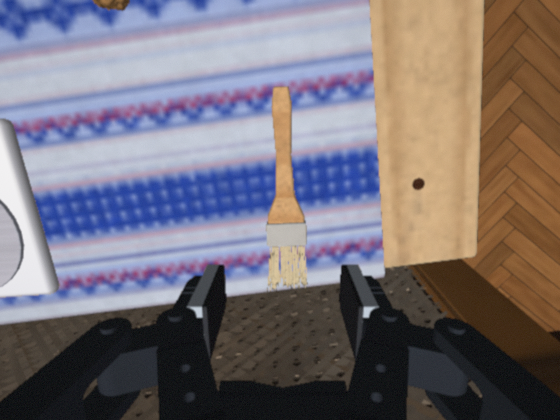

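Emit:
jog_arm(xyz=[[0.01,0.001,0],[0.01,0,0.02],[0,0,0.04],[0,0,0.04],[0,0,0.015],[0,0,0],[0,0,0]], angular=[[0,0,-1.7],[0,0,0],[0,0,0],[0,0,0],[0,0,0],[0,0,0],[0,0,0]], fingers=[0.2,0.2,0.2,0.2,0.2,0.2,0.2])

```text
time: 25.15
tcp_pos: [0.4552, 0.4088, 0.0456]
tcp_rot: [[-0.994, 0.108, 0.005], [0.108, 0.994, 0.001], [-0.005, 0.002, -1.0]]
force: [-0.4, 0.0, 0.0]
grip_width: 0.0515
gripper_force: 0.0
```

```bash
python3 br.py w15.png
```

```text
t 25.15 tcp [0.4552 0.4088 0.0456] yaw 173.78 zax [ 0.005  0.001 -1.   ] w 0.0515 gf 0.0 F [-0.4  0.   0. ]
0.95 [253.8, 111.3, 313.3, 385.5]
rect ((466.0023193359375, 407.0341796875), (35.77085876464844, 166.32798767089844), 84.40504455566406)
axis [0.4717 0.4066] -5.634154891984256 t -0.08890253311041489 0.07742204735939158 origin [0.466  0.4072]
-0.085 -6.0 5.9
-0.07 -8.3 7.9
-0.055 -7.5 7.4
-0.04 -6.9 6.9
-0.025 -6.7 6.3
-0.01 -7.6 7.5
0.005 -9.6 9.8
0.02 -15.8 15.7
0.035 -18.0 17.7
0.05 -18.0 17.3
0.065 -16.7 16.3
0.08 -17.0 17.1
z [0.0066 0.0097 0.0119]
R [[-0.994, 0.108, 0.005], [0.108, 0.994, 0.001], [-0.005, 0.002, -1.0]]
```

View pics/w15.png

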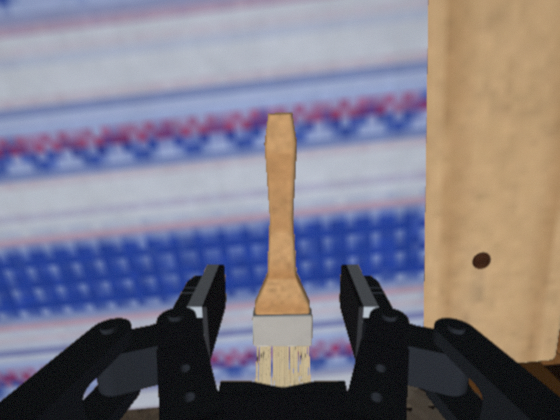

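Run:
```python
from h import *
i=r.camera_info('wrist'); a=np.array([.9945,-.105])
for n,u,v,z,x in [('end',280,112,.010,-91),('fer0',283,313,.012,23),('fer1',284,345,.012,45)]:
    p=ray(i,u,v,z)[:2]; print(n,p.round(4),'-> origin',(p-a*x/1000).round(4))
```

```text
end [0.384  0.4161] -> origin [0.4745 0.4065]
fer0 [0.4965 0.4055] -> origin [0.4737 0.4079]
fer1 [0.5188 0.4037] -> origin [0.474  0.4084]
```

Emit:
jog_arm(xyz=[[0,0,0.02],[0,0,0.015],[0,0,0.007],[0,0,0],[0,0,0],[0,0,0],[0,0,0],[0,0,0],[0,0,0],[0,0,0]], angular=[[0,0,0],[0,0,0],[0,0,0],[0,0,0],[0,0,0],[0,0,0],[0,0,0],[0,0,0],[0,0,0],[0,0,0]], fingers=[0.2,0.2,0.2,0.2,-1,-1,-1,-1,-1,-1], force=50)

```text
time: 26.25
tcp_pos: [0.4559, 0.4094, 0.0039]
tcp_rot: [[-0.994, 0.108, 0.006], [0.108, 0.994, 0.002], [-0.006, 0.002, -1.0]]
force: [0.6, -0.8, 5.7]
grip_width: 0.0136
gripper_force: 47.5
```

Emit:
jog_arm(xyz=[[0,0,-0.015],[0,0,-0.03],[0,0,-0.045],[0,0,-0.045],[0,0,-0.02],[0,-0.02,0],[0,-0.035,0],[0,-0.045,0],[0,-0.045,0],[0,-0.045,0],[0,-0.045,0],[0,-0.045,0]], angular=[[0,0,0],[0,0,0],[0,0,0],[0,0,0],[0,0,0],[0,0,0],[0,0,0],[0,0,0],[0,0,0],[0,0,0],[0,0,0],[0,0,0]], fingers=[-1,-1,-1,-1,-1,-1,-1,-1,-1,-1,-1,-1])

```text
time: 27.45
tcp_pos: [0.4238, 0.1291, 0.158]
tcp_rot: [[-0.994, 0.108, 0.006], [0.108, 0.994, 0.001], [-0.006, 0.002, -1.0]]
force: [0.7, -0.3, 1.2]
grip_width: 0.0135
gripper_force: 47.3
```

Emit:
jog_arm(xyz=[[-0.003,-0.045,0],[-0.003,-0.045,0],[-0.003,-0.045,0],[-0.003,-0.045,0],[-0.003,-0.04,0],[-0.003,-0.03,0],[0,0,0],[0,0,0]], angular=[[0,0,0],[0,0,0],[0,0,0],[0,0,0],[0,0,0],[0,0,2],[0,0,0],[0,0,0]], fingers=[-1,-1,-1,-1,-1,-1,-1,-1])

```text
time: 28.25
tcp_pos: [0.4149, -0.1203, 0.1575]
tcp_rot: [[-0.989, 0.145, 0.005], [0.145, 0.989, 0.001], [-0.005, 0.002, -1.0]]
force: [0.3, 0.5, 0.3]
grip_width: 0.0138
gripper_force: 47.3
```

```bash
cat > br2.py <<'E'
from h import *
import sys
s=st(); t=np.array(s['tcp_pos']); R=np.array(s['tcp_rot']); i,im,d=snap('wrist',sys.argv[1]);W=cloud(i,d)
L=(W-t)@R   # tool coords
m=r.masks_of('wrist','brush')[0]; print(m['score'],m['bbox']); m=m['pixels']
k=m&(abs(L[...,1])<.04)&(abs(L[...,2]+.004)<.02); q=L[k]; print(len(q))
for x in np.arange(-.07,.076,.01):
    g=q[abs(q[:,0]-x)<.003]
    if len(g)>5: print(round(x,3),'y',np.percentile(g[:,1],[3,97]).round(4),'mid',round((np.percentile(g[:,1],3)+np.percentile(g[:,1],97))/2,4),'z',np.median(g[:,2]).round(4))
print('tool x range',np.percentile(q[:,0],[.2,99.8]).round(4)); print('R',R.round(4).tolist())
E
python3 br2.py w16.png
```

```text
t 28.25 tcp [ 0.4149 -0.1203  0.1575] yaw 171.68 zax [ 0.005  0.001 -1.   ] w 0.0138 gf 47.3 F [0.3 0.5 0.3]
0.98 [256.6, 110.7, 311.0, 387.3]
9649
-0.05 y [-0.0112  0.0107] mid -0.0002 z -0.0071
-0.04 y [-0.0111  0.0111] mid -0.0 z -0.0057
-0.03 y [-0.0078  0.0076] mid -0.0001 z -0.0056
-0.02 y [-0.0067  0.007 ] mid 0.0001 z -0.0057
-0.01 y [-0.0066  0.006 ] mid -0.0003 z -0.0058
0.0 y [-0.006   0.0058] mid -0.0001 z -0.0059
0.01 y [-0.0068  0.0062] mid -0.0003 z -0.0058
0.02 y [-0.0063  0.006 ] mid -0.0001 z -0.006
0.03 y [-0.0066  0.0063] mid -0.0001 z -0.0061
0.04 y [-0.0069  0.0066] mid -0.0001 z -0.0063
0.05 y [-0.0075  0.0072] mid -0.0001 z -0.0065
0.06 y [-0.0074  0.0075] mid 0.0 z -0.0065
0.07 y [-0.006   0.0061] mid 0.0 z -0.0064
tool x range [-0.0527  0.0724]
R [[-0.9895, 0.1447, 0.0054], [0.1447, 0.9895, 0.0009], [-0.0052, 0.0016, -1.0]]
```

View pics/w16.png

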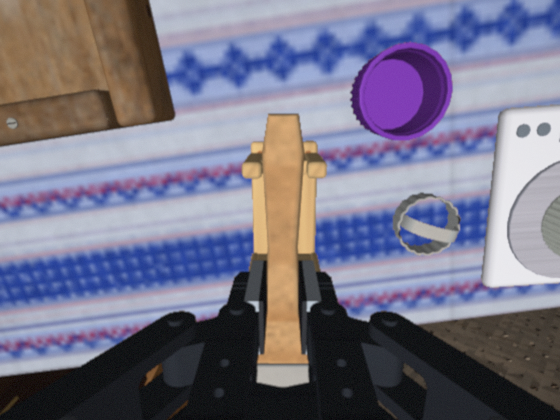

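Emit:
jog_arm(xyz=[[-0.004,0.001,0.01],[0,0,0.03],[0,0,0.03],[0,0,0.012],[0,0,0],[0,0,0]], angular=[[0,0,0],[0,0,0],[0,0,0],[0,0,0],[0,0,0],[0,0,0]], fingers=[-1,-1,-1,-1,-1,-1])

```text
time: 28.95
tcp_pos: [0.4197, -0.1187, 0.0752]
tcp_rot: [[-0.99, 0.142, 0.005], [0.142, 0.99, 0.001], [-0.004, 0.002, -1.0]]
force: [-0.1, 0.1, 0.4]
grip_width: 0.0134
gripper_force: 47.4
```

Run:
```python
from h import *
s=st(); t=np.array(s['tcp_pos']); R=np.array(s['tcp_rot']); i,im,d=snap('wrist','w17.png');W=cloud(i,d)
F=W.reshape(-1,3); F=F[~np.isnan(F[:,0])]; L=(F-t)@R
k=(F[:,2]>.056)&(F[:,2]<.066)&(abs(F[:,0]-.383)<.03)&(abs(F[:,1]+.114)<.05); q=F[k]; print(len(q),cv2.minAreaRect((q[:,:2]*1000).astype(np.float32))); q=L[k]; print('near upright tops tool y',np.percentile(q[:,1],[.5,99.5]).round(4), 'x',np.percentile(q[:,0],[1,99]).round(4)); h=np.histogram(q[:,1],bins=np.arange(-.035,.036,.0025)); print(h[0])
i,im,d=snap('side','s17.png'); cv2.imwrite('pics/s17c.png',cv2.resize(im[170:260,230:350],None,fx=5,fy=5,interpolation=cv2.INTER_CUBIC))
```

```text
t 28.95 tcp [ 0.4197 -0.1187  0.0752] yaw 171.86 zax [ 0.005  0.001 -1.   ] w 0.0134 gf 47.4 F [-0.1  0.1  0.4]
1413 ((382.75567626953125, -114.23049926757812), (59.970245361328125, 12.046685218811035), 81.75682830810547)
near upright tops tool y [-0.0303  0.0288] x [0.0316 0.0432]
[  0  17 111 136 134 134 141  32   0   0   0   0   0   0   0   0   0   0
   0   0 122 131 143 134 125  53   0   0]
```

View pics/s17c.png

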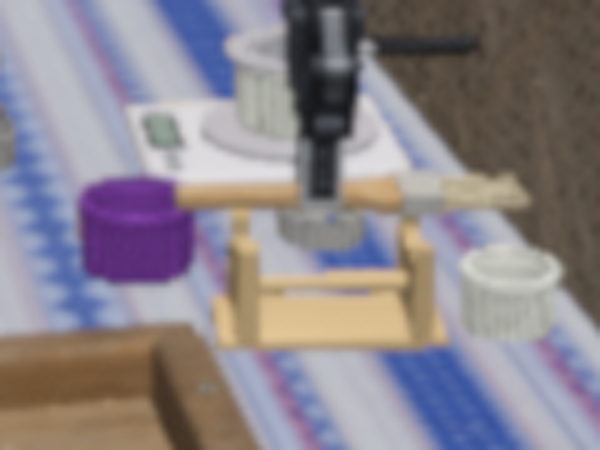

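Emit:
jog_arm(xyz=[[0,-0.001,0.008],[0,0,0.008],[0,0,0.006],[0,0,0],[0,0,0]], angular=[[0,0,0],[0,0,0],[0,0,0],[0,0,0],[0,0,0]], fingers=[-1,-1,-1,-1,-1])

```text
time: 29.55
tcp_pos: [0.4193, -0.1203, 0.053]
tcp_rot: [[-0.99, 0.143, 0.004], [0.143, 0.99, 0.001], [-0.004, 0.002, -1.0]]
force: [-1.0, -1.2, -0.3]
grip_width: 0.0136
gripper_force: 47.3
```

Now 1 mm lower, release, and rise.

Emit:
jog_arm(xyz=[[0,0,0.001],[0,0,0],[0,0,0],[0,0,0],[0,0,0],[0,0,0],[0,0,-0.02],[0,0,-0.04],[0,0,-0.045],[0,0,-0.03],[0,0,0]], angular=[[0,0,0],[0,0,0],[0,0,0],[0,0,0],[0,0,0],[0,0,0],[0,0,0],[0,0,0],[0,0,0],[0,0,0],[0,0,0]], fingers=[-1,-1,-0.4,-0.4,0,0,0,0,0,0,0])

```text
time: 30.65
tcp_pos: [0.421, -0.1211, 0.1911]
tcp_rot: [[-0.99, 0.143, 0.012], [0.143, 0.99, -0.001], [-0.012, 0.0, -1.0]]
force: [0.4, -1.2, -1.5]
grip_width: 0.0428
gripper_force: 0.0
```

Run:
```python
from h import *
s=st(); i,im,d=snap('top','t18.png'); W=cloud(i,d)
for n in ['brush','egg_separator','fluted_cutter','small_ramekin']:
    for m in r.masks_of('top',n)[:2]: p=W[m['pixels']]; print(n,round(m['score'],2),np.round(m['bbox']).tolist(),np.nanmedian(p,0).round(3),np.nanpercentile(p[:,2],95).round(3))
for c in ['wrist','top']:
    i,im,d=snap(c,'e_'+c+'.png'); W=cloud(i,d); m=r.masks_of(c,'brush')[0]['pixels']; v,u=np.nonzero(m); p=np.array([ray(i,a,b,.058) for a,b in zip(u,v)]); print(c,cv2.minAreaRect((p[:,:2]*1000).astype(np.float32)),axes(p))
    q=W[m]; q=q[abs(q[:,2]-.058)<.012]; print('slope',np.linalg.lstsq(np.c_[q[:,:2]-[.437,-.122],np.ones(len(q))],q[:,2],rcond=None)[0].round(3))
    if c=='wrist': w=im
t=cv2.resize(im[150:258,120:480],(800,240),interpolation=cv2.INTER_CUBIC); sd=snap('side')[1]
o=np.zeros((600,800,3),np.uint8);o[:240]=t;o[240:,:320]=cv2.resize(w,(320,360));o[240:,320:]=cv2.resize(sd[170:260,230:350],(480,360));cv2.imwrite('pics/end.png',o)
```

```text
t 30.65 tcp [ 0.421  -0.1211  0.1911] yaw 171.78 zax [ 0.012 -0.001 -1.   ] w 0.0428 gf 0.0 F [ 0.4 -1.2 -1.5]
egg_separator 0.64 [221.0, 150.0, 254.0, 206.0] [0.474 0.121 0.071] 0.077
fluted_cutter 0.7 [276.0, 192.0, 294.0, 203.0] [ 0.45  -0.01   0.035] 0.04
wrist ((436.0498352050781, -122.81005859375), (35.88392639160156, 178.9982147216797), 81.75220489501953) (array([ 0.44477898, -0.12402111]), np.float64(-8.191062853917826))
slope [-0.008 -0.003  0.058]Traceback (most recent call last):
  File "<stdin>", line 6, in <module>
IndexError: list index out of range
```

Run:
```python
from h import *
i,im,d=snap('side'); W=cloud(i,d)
for n in ['small_ramekin','egg_separator','brush','fluted_cutter']:
    for m in r.masks_of('side',n)[:1]: p=W[m['pixels']]; print(n,round(m['score'],2),np.nanmedian(p,0).round(3),np.nanpercentile(p[:,2],95).round(3))
print(r.job_done())
```

```text
small_ramekin 0.61 [ 0.519 -0.151  0.026] 0.038
egg_separator 0.79 [0.484 0.116 0.073] 0.078
brush 0.62 [ 0.449 -0.127  0.059] 0.062
fluted_cutter 0.58 [0.452 0.008 0.021] 0.039
the job is handed in; nothing more can be done
None
```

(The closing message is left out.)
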